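Set the in/out flip tags on the objective rack

TASK

Check the microscope objective rack and set its hinged flip tags to match: a berth that holds an objective must show the dot on the upper side of its tag, and a berth with only a bare base cup must show the bar. Push each wrong tag past upright with a fingertip, gently and without pinching it, so that it falls over fully to the other side. Do not touch the objectives, and leave the cups and the things around the rack standing where they are.

Things in the scene. Friction and masses are not known exactly. Their poses are not given: they have to be found in the camera images.
- rack: Fixed rack: grey deck 160 x 400 x 16 mm with four round berths (42 mm wide, 6 mm deep, 92 mm apart); on its robot side an aluminium rail, top 68 mm up. Origin: centre of the deck's underside, on the bench. x: from rail to berths (away from the robot, yaw within 13 degrees); y: along the row. Berths at x +20, y +-46 and +-138 mm; hinge pins at x -50 mm.
- holder_1: Grey hinge clip on the rail, 64 mm wide, carries flip tag 1; the numbers do not tell the order in the row. Origin: middle of the hinge pin, 80 mm above the bench; y along the pin, x towards the clip's own berth, centre 70 mm away. At mid-width the clip stays within 4 mm above the pin; stop arms at |y| 22 to 27 mm rise to 11 mm above it.
- tag_1 (a joint): Lean of tag 1 on holder_1's pin, rad: 0 upright; +0.76 on its stop leaning to the berth, bar showing on top; -0.76 on its stop leaning to the robot, dot showing. On a stop its free edge is 32 mm beside and 33 mm above the pin. 14 to 28 g, light drag; past upright by 0.4 rad it falls over by itself onto its hard stop. Push from the side it leans to, 15 to 25 mm above the pin, level across the pin.
- tag_1_tab (a point): Middle of the free edge of tag 1, 46 mm from the pin. The tag is a slippery white plastic plate 3 mm thick, 50 mm wide, 38 mm tall, plus a 24 mm wide tab up to 46 mm. A round black dot (20 mm) is on its berth-side face, a black bar (36 x 8 mm) on the robot-side face.
- holder_2: Grey hinge clip on the rail, 64 mm wide, carries flip tag 2; the numbers do not tell the order in the row. Origin: middle of the hinge pin, 80 mm above the bench; y along the pin, x towards the clip's own berth, centre 70 mm away. At mid-width the clip stays within 4 mm above the pin; stop arms at |y| 22 to 27 mm rise to 11 mm above it.
- tag_2 (a joint): Lean of tag 2 on holder_2's pin, rad: 0 upright; +0.76 on its stop leaning to the berth, bar showing on top; -0.76 on its stop leaning to the robot, dot showing. On a stop its free edge is 32 mm beside and 33 mm above the pin. 14 to 28 g, light drag; past upright by 0.4 rad it falls over by itself onto its hard stop. Push from the side it leans to, 15 to 25 mm above the pin, level across the pin.
- tag_2_tab (a point): Middle of the free edge of tag 2, 46 mm from the pin. The tag is a slippery white plastic plate 3 mm thick, 50 mm wide, 38 mm tall, plus a 24 mm wide tab up to 46 mm. A round black dot (20 mm) is on its berth-side face, a black bar (36 x 8 mm) on the robot-side face.
- holder_3: Grey hinge clip on the rail, 64 mm wide, carries flip tag 3; the numbers do not tell the order in the row. Origin: middle of the hinge pin, 80 mm above the bench; y along the pin, x towards the clip's own berth, centre 70 mm away. At mid-width the clip stays within 4 mm above the pin; stop arms at |y| 22 to 27 mm rise to 11 mm above it.
- tag_3 (a joint): Lean of tag 3 on holder_3's pin, rad: 0 upright; +0.76 on its stop leaning to the berth, bar showing on top; -0.76 on its stop leaning to the robot, dot showing. On a stop its free edge is 32 mm beside and 33 mm above the pin. 14 to 28 g, light drag; past upright by 0.4 rad it falls over by itself onto its hard stop. Push from the side it leans to, 15 to 25 mm above the pin, level across the pin.
- tag_3_tab (a point): Middle of the free edge of tag 3, 46 mm from the pin. The tag is a slippery white plastic plate 3 mm thick, 50 mm wide, 38 mm tall, plus a 24 mm wide tab up to 46 mm. A round black dot (20 mm) is on its berth-side face, a black bar (36 x 8 mm) on the robot-side face.
- holder_4: Grey hinge clip on the rail, 64 mm wide, carries flip tag 4; the numbers do not tell the order in the row. Origin: middle of the hinge pin, 80 mm above the bench; y along the pin, x towards the clip's own berth, centre 70 mm away. At mid-width the clip stays within 4 mm above the pin; stop arms at |y| 22 to 27 mm rise to 11 mm above it.
- tag_4 (a joint): Lean of tag 4 on holder_4's pin, rad: 0 upright; +0.76 on its stop leaning to the berth, bar showing on top; -0.76 on its stop leaning to the robot, dot showing. On a stop its free edge is 32 mm beside and 33 mm above the pin. 14 to 28 g, light drag; past upright by 0.4 rad it falls over by itself onto its hard stop. Push from the side it leans to, 15 to 25 mm above the pin, level across the pin.
- tag_4_tab (a point): Middle of the free edge of tag 4, 46 mm from the pin. The tag is a slippery white plastic plate 3 mm thick, 50 mm wide, 38 mm tall, plus a 24 mm wide tab up to 46 mm. A round black dot (20 mm) is on its berth-side face, a black bar (36 x 8 mm) on the robot-side face.
- objective_long: Microscope objective standing nose up in a berth, screwed into its black base cup (38 mm wide, 12 mm tall): bright metal barrel 31 mm wide, narrowing to a 12 mm nose, 62 mm tall in all, its nose 72 mm above the bench, 8 mm or more below the pins. Loose, 160 g. Origin: centre of its underside, 10 mm above the bench. A berth that holds this is full. Not to be touched.
- objective_short: Microscope objective standing nose up in a berth, screwed into its black base cup (38 mm wide, 12 mm tall): bright metal barrel 31 mm wide, narrowing to a 12 mm nose, 50 mm tall in all, its nose 60 mm above the bench, 8 mm or more below the pins. Loose, 160 g. Origin: centre of its underside, 10 mm above the bench. A berth that holds this is full. Not to be touched.
- cup_a: Bare black base cup without an objective, 38 mm wide and 14 mm tall, hollow, loose in a berth: that berth counts as empty. Origin: centre of its underside, 10 mm above the bench.
- cup_b: Bare black base cup without an objective, 38 mm wide and 14 mm tall, hollow, loose in a berth: that berth counts as empty. Origin: centre of its underside, 10 mm above the bench.
- oil_bottle: Bystander: amber dropper bottle of immersion oil, 30 mm wide, 68 mm tall, standing in front of the rack on its robot side. Origin: centre of its underside.
- blower: Bystander: rubber dust blower bulb, 60 mm wide, 98 mm tall with its nozzle up, standing beside the +y end of the rack. Origin: centre of its underside.
- slide_box: Bystander: flat blue slide box 87 x 102 mm, 32 mm tall, beside the -y end of the rack. Origin: centre of its underside.

How it is judged (in metres and radians):
At the end, for the whole second after the job is handed in: Every tag lies over: below -0.64 rad (dot up) where an objective stands in its berth, above +0.64 rad (bar up) where there is only a cup. Objectives, cups, oil bottle, blower and slide box are upright (0.2 rad) and within 12 mm of where they stood (((horizontal distance between any of objective_long, objective_short and holder_1 below 0.09 m and value of joint tag_1 below -0.64 rad) or (not (horizontal distance between any of objective_long, objective_short and holder_1 below 0.09 m) and value of joint tag_1 above 0.64 rad)) and ((horizontal distance between any of objective_long, objective_short and holder_2 below 0.09 m and value of joint tag_2 below -0.64 rad) or (not (horizontal distance between any of objective_long, objective_short and holder_2 below 0.09 m) and value of joint tag_2 above 0.64 rad)) and ((horizontal distance between any of objective_long, objective_short and holder_3 below 0.09 m and value of joint tag_3 below -0.64 rad) or (not (horizontal distance between any of objective_long, objective_short and holder_3 below 0.09 m) and value of joint tag_3 above 0.64 rad)) and ((horizontal distance between any of objective_long, objective_short and holder_4 below 0.09 m and value of joint tag_4 below -0.64 rad) or (not (horizontal distance between any of objective_long, objective_short and holder_4 below 0.09 m) and value of joint tag_4 above 0.64 rad)) and distance of each of objective_long, objective_short, cup_a, cup_b, oil_bottle, blower, slide_box from where it was at the start of the episode below 0.012 m and angle between each of objective_long, objective_short, cup_a, cup_b, oil_bottle, blower, slide_box's own z axis and vertical below 0.2 rad); the robot touches nothing.
It fails at once if an objective is touched by the robot (more than 0.5 N) (contact force between any of the arm, the fingers and objective_long above 0.5 N or contact force between any of the arm, the fingers and objective_short above 0.5 N).
It fails at once if an objective, base cup, oil bottle, blower or slide box is shifted more than 12 mm, lifted or tipped over (distance of any of objective_long, objective_short, cup_a, cup_b, oil_bottle, blower, slide_box from where it was at the start of the episode above 0.012 m or angle between any of objective_long, objective_short, cup_a, cup_b, oil_bottle, blower, slide_box's own z axis and vertical above 0.3 rad).
It fails at once if a tag or its hinge clip is pinched or forced (more than 25 N from the fingers; a push needs under 1 N) (contact force between the fingers and holder_1 above 25 N or contact force between the fingers and holder_2 above 25 N or contact force between the fingers and holder_3 above 25 N or contact force between the fingers and holder_4 above 25 N).
It also fails if it takes over 35 s, if anything falls off the work surface, if the arm or the gripper's body presses on something with over 40 N, if the wrist force passes 120 N, or if a joint passes its speed limit or range.

ROBOT

A 6-joint arm with a two-finger parallel gripper is mounted at the origin on the work surface. World frame = base frame: x ahead of the robot, y to its left, z up, the work surface at z = 0. Lengths are in m, angles in degrees, forces in N, time in s.
With the tool pointing down it reaches from about 0.375 to 0.9 m from the base axis. Payload 3.1 kg.
Tool frame: the origin (TCP) lies on the centre line of the jaws, within the pads' length; the fingertips stand finger_overhang ahead of it and the grasp point (between the pads) lies 5 mm behind it (finger_overhang is the distance from the TCP to the fingertips, in m); z points along the fingers, y is the line along which they close (so a half turn about z gives the same grasp; the last joint's range is limited). The gripper opens to 87 mm and grips with 3 to 60 N. Pads are 19 mm wide; open, the fingers measure 117 mm over their backs; the gripper's body (75 mm by 190 mm) begins 51 mm behind the grasp point.
Start: joints at [-83.337, 30.224, 82.088, -0, 67.689, -10.227], TCP at [0.182, -0.598, 0.237] pointing down, gripper open.
Joint ranges: [-176.69, 176.69], [-43.24, 126.21], [12.49, 139.97], [-82, 262], [0, 151.66], [-163.58, 163.58]. Speed limits (degrees/s): [159.86, 159.86, 180, 180, 180, 180].

INTERFACE

Orientations are given as a 3x3 rotation matrix whose columns are the frame's x, y, z axes.
In Python, from rig import read_state, capture, calibration, hand_in, finger_overhang gives the robot as it stands.
- The arm moves only by the tool send_rows, never from a script. Its argument "plan" is a list of rows, each a list of 5 numbers: the closure in counts, from 0 (fully open) to 255 (shut), then the shift along the tool's x, y, z in m, then the turn about the tool's z in rad. A call has 1 to 20 rows; each row shifts and turns the commanded pose from where the row before left it, along the tool's axes as they then stand; what a row does not reach is not made up. A row lasts 1/12 s, in which the tool goes at most 41.7 mm and 7.16 degrees, less where a joint would pass 70% of its speed; a pose out of reach is approached as far as the arm can. A call is refused whole if a number of a shift passes 0.0417 or a number of a turn 0.125, either way. A call with a gripper value outside its range is refused whole. The fingers move at their own pace and stop on an object; the grip force is fixed at half the most. Time passes only in rows, so rows that do not move let the fingers close. It gives the time, the measured TCP pose, the force, the opening and the grip force at its end, in the units of the state.
- read_state(): the state, without advancing time (a new reading comes with each control period).
- capture(name): name is "scene" or "top"; returns (picture, depth): 420x560x3 uint8, blue, green, red; 420x560 float32, m along the optical axis (not along the pixel's ray), 0 where there is no reading.
- calibration(name): a dict with "fx", "fy", "cx", "cy" (pixels), "xyz" and "rotation" of the camera in the world. Camera axes: x right, y down, z forward; pixel columns grow to the right and rows downward; lengths in m; the calibration is good to about 2 mm. A picture is of the moment at which its call begins. calibration takes no time and is no camera call.
- hand_in(): hands the job in; it is judged then, once.
The state is a dict: "time_s": time; "joint_positions": joint angles; "qvel": joint speeds; "tau": joint torques, N m; "position": TCP position; "tcp_rot": TCP orientation; "force": force on the tool from outside, world axes, zero at the start; "moment": the same for the moment, N m; "opening": opening from 0.0 (shut) to 1.0 (fully open); "grasp_force": force on a finger pad.
Only numpy, scipy, OpenCV 4.12 (cv2) and the standard library are available. Lean on these libraries where they do the work, as an engineer would, in place of code of your own. Each camera call takes 0.05 s, during which the arm holds its last target. There are 200 camera calls.

## Working session

There is one attempt and no reset: what is moved stays moved. The work goes in short steps, Python scripts to look and compute and a tool call to move; the robot and the scene stay as the last step left them, time stands still between calls to the robot, and variables do not carry over. Pictures are saved under pics/ and viewed, at most 10 in all, crops included, and the job is handed in when it is done.

Besides the shell and the picture viewer there is one more tool, called after ">>>" as a command line: name --pt "numbers of a row" for each row, then --argument value for the rest. send_rows: Moves the arm, as the interface text tells. Its arguments: {"type":"object","properties":{"plan":{"type":"array","items":{"type":"array","items":{"type":"number"}}}},"required":["plan"]}

```bash
ls; mkdir -p pics
python3 - <<'E'
from rig import *
import cv2,numpy as np
s=read_state();print(s['time_s'],s['position'],s['tcp_rot'],s['opening'],finger_overhang)
for n in("scene","top"):
    p,d=capture(n);cv2.imwrite(f'pics/{n}0.png',p);np.save(f'pics/{n}0.npy',d);c=calibration(n);print(n,c)
E
```

```text
pics
0.0 [ 0.18151262 -0.59733261  0.23558407] [[ 9.56861441e-01  2.90544497e-01 -2.79205377e-04]
 [ 2.90544417e-01 -9.56859126e-01  2.13409701e-03]
 [ 3.52889928e-04 -2.12315670e-03 -9.99997684e-01]] 1.0021589501011403 0.014
scene {'fx': 476.0655383788938, 'fy': 476.0655383788938, 'cx': 273.9639529993582, 'cy': 208.92571105639988, 'xyz': array([0.97569809, 0.33690681, 0.7858738 ]), 'rotation': array([[-0.59714308,  0.63375863, -0.49170127],
       [ 0.80210773,  0.46675054, -0.3725146 ],
       [-0.00658251, -0.6168419 , -0.78705955]])}
top {'fx': 393.37841180361085, 'fy': 393.37841180361085, 'cx': 283.0398690443125, 'cy': 212.78443684019436, 'xyz': array([0.50361416, 0.00137097, 0.87637704]), 'rotation': array([[-0.01492071, -0.99821063,  0.05790431],
       [-0.99968483,  0.01606194,  0.0192938 ],
       [-0.02018934, -0.05759818, -0.99813568]])}
```

View pics/scene0.png

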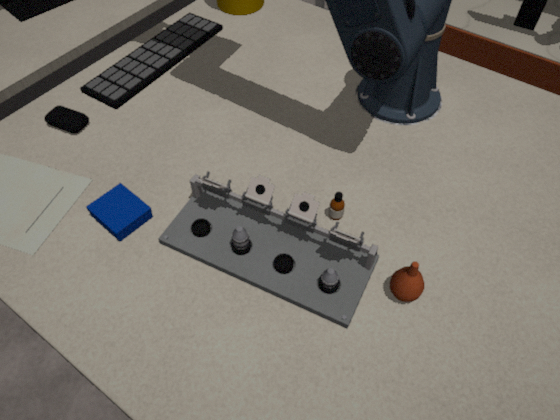

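View pics/top0.png

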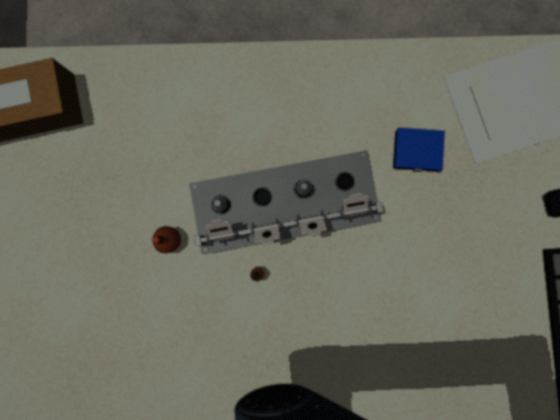

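The pictures show objectives in the 1st and 3rd berths from +y (top px 220,204 and 304,188) and cups at (262,197) and (345,181). Tags from +y read bar (219,229), dot (266,234), dot (312,225) and bar (357,204). So the first tag (A) must go to dot and the second (B) to bar.

```bash
cat > h.py <<'E'
import numpy as np,cv2
from rig import calibration
def ray(n,u,v,z):
    c=calibration(n);R=np.array(c['rotation']);d=R@np.array([(u-c['cx'])/c['fx'],(v-c['cy'])/c['fy'],1]);o=np.array(c['xyz'])
    return o+d*(z-o[2])/d[2]
def cloud(n,d):
    c=calibration(n);v,u=np.indices(d.shape);P=np.stack([(u-c['cx'])/c['fx']*d,(v-c['cy'])/c['fy']*d,d],-1)
    return P@np.array(c['rotation']).T+np.array(c['xyz'])
E
python3 - <<'E'
from h import *
np.set_printoptions(precision=4,suppress=True)
p=cv2.imread('pics/top0.png');d=np.load('pics/top0.npy');P=cloud('top',d)
roi=np.zeros(d.shape,bool);roi[145:265,185:390]=1
# deck plane
m=roi&(P[...,2]>.010)&(P[...,2]<.022)
print('deck z',np.median(P[m][:,2]))
r=cv2.minAreaRect((P[roi&(P[...,2]>.009)][:,:2]*1000).astype(np.float32));print('rect mm',r)
# dark cups in top and scene
for n,cs in(('top',[(262,197),(345,181)]),('scene',[(201,228),(284,263)])):
    q=cv2.cvtColor(cv2.imread(f'pics/{n}0.png'),6)
    for u,v in cs:
        w=q[v-14:v+15,u-14:u+15];k=(w<45).astype(np.uint8);M=cv2.moments(k,True)
        x,y=u-14+M['m10']/M['m00'],v-14+M['m01']/M['m00'];print(n,'cup',x,y,M['m00'],ray(n,x,y,.022))
for n in('top','scene'):
    d=np.load(f'pics/{n}0.npy');P=cloud(n,d);q=cv2.cvtColor(cv2.imread(f'pics/{n}0.png'),6)
    m=((P[...,2]>.085)&(P[...,2]<.125)&(P[...,0]>.3)&(P[...,0]<.75)&(abs(P[...,1])<.25)).astype(np.uint8)
    N,L,S,C=cv2.connectedComponentsWithStats(m)
    for i in range(1,N):
        if S[i,4]>15:print(n,S[i],C[i],P[L==i].mean(0),P[L==i].max(0)[2])
E
```

```text
deck z 0.016912977813540953
rect mm ((577.1483154296875, 14.249435424804688), (162.57937622070312, 400.7674560546875), 9.58304214477539)
top cup 261.8735632183908 196.4750957854406 261.0 [0.5896 0.0636 0.022 ]
top cup 344.54924242424244 180.99621212121212 264.0 [ 0.6204 -0.1172  0.022 ]
scene cup 200.5890909090909 227.5818181818182 275.0 [ 0.6223 -0.1136  0.022 ]
scene cup 283.17610062893084 263.2830188679245 318.0 [0.5919 0.0664 0.022 ]
top [342 193  29  21 398] [355.6508 202.4548] [ 0.5667 -0.1273  0.0992] 0.11674942108084252
top [299 217  28  19 367] [312.6785 226.2616] [ 0.5212 -0.0416  0.0995] 0.11678547503572123
top [205 219  32  20 392] [218.9923 227.7781] [0.5209 0.1437 0.0991] 0.1166096835144218
top [252 223  29  22 378] [266.5423 234.4524] [0.5065 0.0496 0.0991] 0.11604166608931588
scene [246 175  29  29 504] [260.25   187.8214] [ 0.5208 -0.0399  0.0984] 0.116120584397438
scene [196 177  33  13 133] [211.7895 182.9098] [ 0.5672 -0.1211  0.1004] 0.11582671096050712
scene [289 191  30  31 544] [304.2096 204.7077] [0.5053 0.0506 0.0986] 0.11661450731199319
scene [330 228  29  16 151] [344.6225 235.8146] [0.5231 0.1481 0.102 ] 0.11666608663108935
scene [359 231   5   6  16] [361.25   233.3125] [0.4913 0.1653 0.0876] 0.09124733255274642
```

>>> send_rows --pt "255 0 0 0 0.063" --pt "255 0 0 0 0.063" --pt "255 0.0208 -0.0281 0 0" --pt "255 0.0208 -0.0281 0 0" --pt "255 0.0208 -0.0281 0 0" --pt "255 0.0208 -0.0281 0 0" --pt "255 0.0208 -0.0281 0 0" --pt "255 0.0208 -0.0281 0 0" --pt "255 0.0208 -0.0281 0 0" --pt "255 0.0208 -0.0281 0 0" --pt "255 0.0208 -0.0281 0 0" --pt "255 0.0208 -0.0281 0 0" --pt "255 0.0208 -0.0281 0 0" --pt "255 0.0208 -0.0281 0 0" --pt "255 0.0208 -0.0281 0 0" --pt "255 0.0208 -0.0281 0 0" --pt "255 0.0208 -0.0281 0 0" --pt "255 0.0208 -0.0281 0 0" --pt "255 0.0208 -0.0281 0 0" --pt "255 0.0208 -0.0281 0 0"

```text
time_s: 1.77
position: [0.466, -0.0347, 0.2364]
tcp_rot: [[0.986, 0.168, -0.001], [0.168, -0.986, 0.0], [-0.0, -0.0, -1.0]]
force: [0.5, -0.5, -0.7]
opening: 0.004
grasp_force: 0.0
```

>>> send_rows --pt "255 0.0208 -0.0281 0 0" --pt "255 0.0208 -0.0281 0 0" --pt "255 0.0208 -0.0281 0 0" --pt "255 0.0208 -0.0281 0 0" --pt "255 0.0208 -0.0281 0 0" --pt "255 0.0208 -0.0281 0 0" --pt "255 0 0 0 0" --pt "255 0 0 0 0"

```text
time_s: 2.43
position: [0.5604, 0.1521, 0.2359]
tcp_rot: [[0.985, 0.171, -0.001], [0.171, -0.985, -0.0], [-0.001, 0.0, -1.0]]
force: [-0.9, -0.7, -0.3]
opening: 0.007
grasp_force: 0.0
```

```bash
cat >> h.py <<'E'
O=np.array([.578,.0153]);ex=np.array([.9859,.1673]);ey=np.array([-.1673,.9859])
def rk(s):
    p=np.array(s['position']);q=p[:2]-O;R=np.array(s['tcp_rot']);a=R[:2,0]
    print('t',s['time_s'],'rack mm',(q@ex*1e3).round(1),(q@ey*1e3).round(1),'tip z',((p[2]-.014)*1e3).round(1),'yaw err',np.degrees(np.arctan2(a@ey,a@ex)).round(2),'F',np.round(s['force'],2),'open',s['opening'])
E
python3 -c "
from h import *;from rig import *
rk(read_state());p,d=capture('scene');cv2.imwrite('pics/s1.png',p[100:400,100:500]);p,d=capture('top');cv2.imwrite('pics/t1.png',p)"
```

```text
t 2.4333 rack mm 5.5 137.8 tip z 221.9 yaw err 0.23 F [-0.91 -0.7  -0.3 ] open 0.006787390126094523
```

>>> send_rows --pt "255 0 0 0.03 0" --pt "255 0 0 0.03 0" --pt "255 0 0 0.03 0" --pt "255 0 0 0.02 0" --pt "255 0 0 0.014 0" --pt "255 0 0 0 0" --pt "255 0 0 0 0"

```text
time_s: 3.12
position: [0.5595, 0.1493, 0.1121]
tcp_rot: [[0.986, 0.166, -0.002], [0.166, -0.986, -0.0], [-0.003, -0.0, -1.0]]
force: [0.2, 0.3, 0.0]
opening: 0.004
grasp_force: 0.0
```

```bash
python3 -c "
from h import *;from rig import *
rk(read_state());p,d=capture('scene');cv2.imwrite('pics/s2.png',cv2.resize(p[130:330,240:500],None,fx=3,fy=3))"
```

```text
t 3.1167 rack mm 4.2 135.2 tip z 98.1 yaw err -0.07 F [0.24 0.29 0.03] open 0.004410060367307837
```

View pics/s2.png

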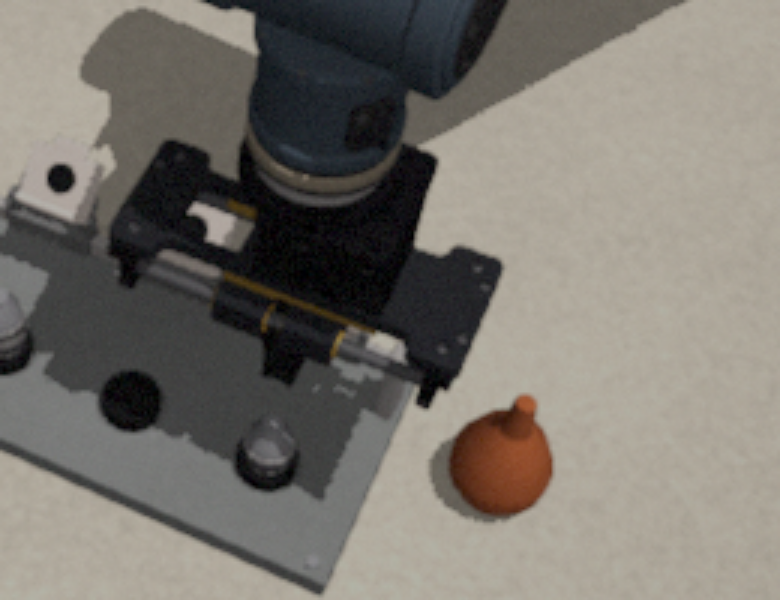

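>>> send_rows --pt "255 -0.005 -0.0025 0 0" --pt "255 -0.005 0 0 0" --pt "255 -0.005 0 0 0" --pt "255 -0.004 0 0 0" --pt "255 -0.004 0 0 0" --pt "255 -0.004 0 0 0" --pt "255 -0.004 0 0 0" --pt "255 -0.004 0 0 0" --pt "255 -0.004 0 0 0" --pt "255 -0.004 0 0 0" --pt "255 -0.004 0 0 0" --pt "255 -0.004 0 0 0" --pt "255 -0.004 0 0 0" --pt "255 0 0 0 0" --pt "255 0 0 0 0"

```text
time_s: 4.42
position: [0.5055, 0.1439, 0.1125]
tcp_rot: [[0.986, 0.168, -0.0], [0.168, -0.986, 0.0], [-0.0, -0.0, -1.0]]
force: [-0.4, -0.2, 0.4]
opening: 0.002
grasp_force: 0.0
```

```bash
python3 -c "
from h import *;from rig import *
rk(read_state())"
```

```text
t 4.4167 rack mm -49.9 138.9 tip z 98.5 yaw err 0.04 F [-0.37 -0.19  0.43] open 0.0018493852928729972
```

>>> send_rows --pt "255 -0.002 0 0 0" --pt "255 0 0 0 0" --pt "255 0.01 0 0 0" --pt "255 0.02 0 -0.01 0" --pt "255 0 0 -0.03 0" --pt "255 0 0 -0.04 0" --pt "255 0 0 -0.03 0" --pt "255 -0.03 0.03 0 0" --pt "255 -0.028 0.032 0 0" --pt "255 -0.025 0.031 0 0" --pt "255 0 0 0 0" --pt "255 0 0 0 0"

```text
time_s: 5.42
position: [0.4683, 0.0428, 0.223]
tcp_rot: [[0.986, 0.164, 0.001], [0.164, -0.986, 0.0], [0.001, 0.0, -1.0]]
force: [0.4, -0.2, 0.8]
opening: 0.005
grasp_force: 0.0
```

```bash
python3 -c "
from h import *;from rig import *
rk(read_state());p,d=capture('scene');cv2.imwrite('pics/s3.png',cv2.resize(p[130:330,180:440],None,fx=3,fy=3))"
```

```text
t 5.4167 rack mm -103.5 45.5 tip z 209.0 yaw err -0.19 F [ 0.39 -0.18  0.77] open 0.005128769989948799
```

View pics/s3.png

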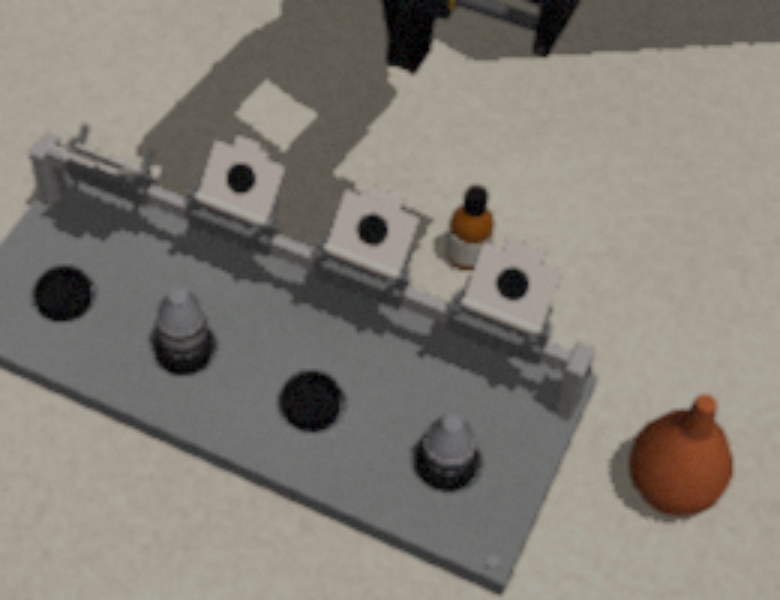

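Tag A (512,283 in the crop) now shows its dot. Tag B (372,230) is next, pushed from the robot side.

>>> send_rows --pt "255 0 0 0.03 0" --pt "255 0 0 0.03 0" --pt "255 0 0 0.03 0" --pt "255 0 0 0.015 0" --pt "255 0 0 0.006 0" --pt "255 0 0 0 0" --pt "255 0 0 0 0"

```text
time_s: 6.05
position: [0.4693, 0.045, 0.1117]
tcp_rot: [[0.986, 0.169, 0.001], [0.169, -0.986, -0.0], [0.001, 0.0, -1.0]]
force: [0.1, -0.1, 0.3]
opening: 0.005
grasp_force: 0.0
```

```bash
python3 -c "
from h import *;from rig import *
rk(read_state())"
```

```text
t 6.05 rack mm -102.2 47.4 tip z 97.7 yaw err 0.11 F [ 0.14 -0.11  0.26] open 0.0050056341523684565
```

>>> send_rows --pt "255 0.005 0 0 0" --pt "255 0.005 0 0 0" --pt "255 0.004 0 0 0" --pt "255 0.004 0 0 0" --pt "255 0.004 0 0 0" --pt "255 0.004 0 0 0" --pt "255 0.004 0 0 0" --pt "255 0.004 0 0 0" --pt "255 0.004 0 0 0" --pt "255 0.004 0 0 0" --pt "255 0.004 0 0 0" --pt "255 0.004 0 0 0" --pt "255 0.004 0 0 0" --pt "255 0 0 0 0"

```text
time_s: 7.22
position: [0.5226, 0.0534, 0.1116]
tcp_rot: [[0.986, 0.168, 0.002], [0.168, -0.986, -0.0], [0.002, 0.0, -1.0]]
force: [-0.8, -0.7, 0.7]
opening: 0.008
grasp_force: 0.0
```

```bash
python3 -c "
from h import *;from rig import *
rk(read_state())"
```

```text
t 7.2167 rack mm -48.3 46.8 tip z 97.6 yaw err 0.04 F [-0.79 -0.7   0.69] open 0.008355348296758373
```

Past the tipping point: nudge 1 mm further, then retreat, lift and check.

>>> send_rows --pt "255 0.001 0 0 0" --pt "255 0 0 0 0" --pt "255 -0.01 0 0 0" --pt "255 -0.02 0 -0.01 0" --pt "255 -0.01 0 -0.03 0" --pt "255 -0.02 0 -0.03 0" --pt "255 -0.02 0 -0.03 0" --pt "255 -0.02 0 -0.02 0" --pt "255 0 0 0 0" --pt "255 0 0 0 0"

```text
time_s: 8.05
position: [0.4228, 0.0367, 0.2324]
tcp_rot: [[0.986, 0.167, 0.002], [0.167, -0.986, -0.0], [0.002, 0.001, -1.0]]
force: [-0.2, 0.0, -0.0]
opening: 0.003
grasp_force: 0.0
```

```bash
python3 -c "
from h import *;from rig import *
rk(read_state());p,d=capture('scene');cv2.imwrite('pics/s4.png',cv2.resize(p[130:330,150:430],None,fx=2.8,fy=2.8))
for n in('top','scene'):
    p,d=capture(n);P=cloud(n,d);m=((P[...,2]>.085)&(P[...,2]<.125)&(P[...,0]>.4)&(P[...,0]<.75)&(abs(P[...,1])<.25)).astype(np.uint8)
    N,L,S,C=cv2.connectedComponentsWithStats(m)
    for i in range(1,N):
        if S[i,4]>50:
            q=P[L==i].mean(0);print(n,((q[:2]-O)@ex*1e3+50).round(1),((q[:2]-O)@ey*1e3).round(1),q[2].round(3))
"
```

```text
t 8.05 rack mm -149.4 47.1 tip z 218.4 yaw err 0.0 F [-0.2   0.03 -0.03] open 0.00298492362454213
top 15.1 -139.2 0.099
top 14.4 46.2 0.099
top -15.5 -46.9 0.099
top -15.2 136.4 0.099
scene -15.8 -44.6 0.099
scene 17.9 -133.5 0.102
scene 17.0 48.5 0.101
scene -15.4 138.0 0.098
```

View pics/s4.png

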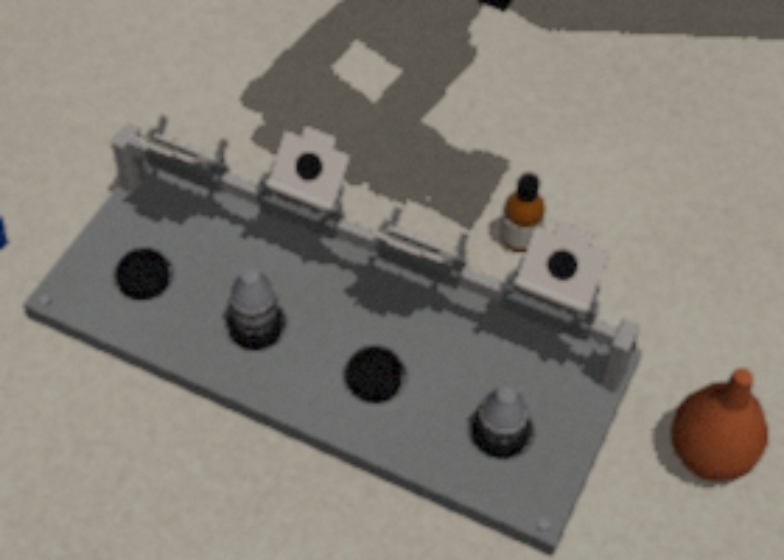

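Dots show at both objectives (308,165 and 562,264). The tags at both cups lean fully to the berth, and everything else is in place.

```bash
python3 -c "
from rig import *
print(hand_in())"
```

```text
the job is handed in; nothing more can be done
None
```

The job is handed in: I flipped the two wrong tags, so both objective berths now show the dot and both cup berths the bar; the last pictures showed all four tags fully over and nothing else moved, but the hand-in gave no verdict.

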